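# Portion castings and hold the cleaning bath's lid open

## Robot

A 7-joint arm with a two-finger parallel gripper is mounted at the origin on the work surface. World frame = base frame: x ahead of the robot, y to its left, z up, the work surface at z = 0. Lengths are in m, angles in rad, forces in N, time in s.
With the tool pointing down it reaches from about 0.35 to 0.9 m from the base axis. Payload 7.2 kg.
Tool frame: the origin (TCP) lies at the very end of the fingers, on their centre line; the grasp point (between the pads) lies 19 mm behind it; z points along the fingers, y is the line along which they close (so a half turn about z gives the same grasp; the last joint's range is limited). The gripper opens to 88 mm and grips with 3 to 60 N. Pads are 20 mm wide; open, the fingers measure 115 mm over their backs; the gripper's body (75 mm by 178 mm) begins 61 mm behind the grasp point.
Start: joints at [1.095, 0.411, -0.013, 1.596, 0.006, 1.134, -0.082], TCP at [0.248, -0.574, 0.223] pointing down, gripper open.
Joint ranges: [-2.95, 2.95], [-0.29, 1.99], [-1.47, 1.44], [0.14, 2.54], [-1.03, 4.17], [0.13, 1.85], [-2.86, 2.86]. Speed limits (rad/s): [2.39, 2.39, 3.01, 3.01, 3.14, 3.14, 3.14].

## Interface

Orientations are given as a rotation vector (axis times angle).
In Python, from plant import ctrl gives the robot as it stands. The module is installed in compiled form; this text tells all that it offers.
- The arm moves only by the shell command python3 -m inch 'ROWS' [FORCE]. ROWS is JSON, a list of rows, each a list of 5 numbers: the finger opening in mm, from 0 to 87.8, then the shift along the tool's x, y, z in units of 30 mm (1.0 is 30 mm), then the turn about the tool's z in units of 6 degrees (1.0 is 6 degrees). In form: [[grip, dx, dy, dz, turn], ...]. A call has 1 to 8 rows; each row is the pose to reach, as a shift and turn from the pose commanded when the call began, along the tool's axes at that moment; what a row does not reach only later rows make up. A row lasts 1/12 s, in which the tool goes at most 41.7 mm and 7.16 degrees, less where a joint would pass 70% of its speed; a pose out of reach is approached as far as the arm can. A call with a gripper value outside its range is refused whole. The fingers move at their own pace and stop on an object; FORCE is the grip in N (left out, the last holds). Time passes only in rows, so rows that repeat a pose let the fingers close. It gives the time, the measured TCP pose, the force, the opening and the grip force at its end, in the units of the state.
- ctrl.get_state(): the state, without advancing time (a new reading comes with each control period).
- ctrl.grab_frame(name): name is "side" or "top"; returns a dict with "frame" (480x640x3 uint8, red, green, blue), "fovy" (degrees; the focal length in pixels is half the picture's height over the tangent of half this angle, whatever the lens; pixels are square), "cx", "cy" (the principal point, pixels), "R" (3x3) and "t" (3): a world point X has camera coordinates R X + t. Camera axes: x right, y down, z forward; pixel columns grow to the right and rows downward; lengths in m; the calibration is good to about 2 mm. A picture is of the moment at which its call begins. There is no depth.
- ctrl.job_done(): hands the job in; it is judged then, once.
The state is a dict: "t": time; "q": joint angles; "dq": joint speeds; "joint_efforts": joint torques, N m; "tool_pos": TCP position; "eef_rot": TCP orientation; "ft_force": force on the tool from outside, world axes, zero at the start; "wrist_torque": the same for the moment, N m; "width": finger opening in m; "grasp_force": force on a finger pad.
Only numpy, scipy, OpenCV 4.12 (cv2) and the standard library are available. Lean on these libraries where they do the work, as an engineer would, in place of code of your own. Each camera call takes 0.05 s, during which the arm holds its last target. There are 200 camera calls.

## Task

With the scoop, take at least two of the four small metal castings out of the dark tray and tip them into the white dish, then lay the scoop back in the tray. After that lift the lid of the steel cleaning bath by its bar and hold it open at 45 degrees, so that the goldsmith can put the dish in: the lid falls shut by itself, so finish while still holding it there. Do not touch the castings with the fingers, and leave the dish, the bottle, the ring cone and the bench block standing where they are.

Things in the scene. Friction and masses are not known exactly. Their poses are not given: they have to be found in the camera images.
- tray: Dark wooden tray fixed on the bench, 210 x 80 mm and 22 mm high, open on top, walls and floor 5 mm thick, smooth. Origin: centre of its underside; x along its long side (the scoop starts at the -x end, the castings at the +x end), z up. The tray and the bath may change sides.
- scoop: Steel scoop like a dustpan, upright in the tray, loose, 90 g, smooth. Origin: pan underside; x to the open front. Pan 60 mm wide (y), x = -35 (back wall 22 mm high) to +40 mm (bevelled lip: 0.4 mm thick at the edge, 2.4 mm from x = 16 back); side walls 18 mm high, sloping down to the lip from x = -6. Upright wooden handle on a stem: centre x = -40 mm, 16 mm in x, 12 mm in y, z = 36 to 88 mm.
- casting0: One of four alike, smooth loose metal castings, a block of 16 x 14 x 12 mm, 24 g. Origin: centre of its underside as laid.
- casting1: One of four alike, smooth loose metal castings, a block of 16 x 14 x 12 mm, 24 g. Origin: centre of its underside as laid.
- casting2: One of four alike, smooth loose metal castings, a block of 16 x 14 x 12 mm, 24 g. Origin: centre of its underside as laid.
- casting3: One of four alike, smooth loose metal castings, a block of 16 x 14 x 12 mm, 24 g. Origin: centre of its underside as laid.
- dish: White porcelain bowl, loose, 400 g, rim radius 56 mm, 42 mm high, wall 4 mm. Origin: centre of its underside; z up.
- bath: Fixed steel cleaning bath: a box 200 x 200 mm, 110 mm high, with a black control panel on its front. Origin: on the bench, 20 mm behind the middle of its front face; x points from the front to the back, the box spans x = -20 to 180 mm and y = -100 to 100 mm.
- lid_angle (a joint): Angle of the bath's lid in rad: 0 shut, growing as it opens, at most 1.3; 45 degrees is 0.785. Lid: steel plate 200 x 206 x 6 mm, with its bar 0.4 to 0.6 kg, hinged along the bath's top back edge; its front edge swings up and back; it falls shut when let go.
- lid_hinge (a point): Middle of the lid's hinge line, at the bath's back edge, 114 mm above the bench; the line runs along y.
- lid: The lid itself; origin on the hinge line 111 mm above the bench (shut), x towards the back, y along the hinge, z up when shut.
- lid_bar (a point): Black round grip bar of the lid, 12 mm in diameter, 100 mm long along y. This point: middle of the bar, 250 mm from the hinge line and 50 mm in front of the lid's front edge; two thin rods at its ends carry it, the space behind its middle is free. It swings with the lid; shut, its axis is 114 mm above the bench.
- bottle: Bystander: amber bottle, 44 mm in diameter, 90 mm high. Origin: centre of its underside.
- ring_cone: Bystander: aluminium ring cone, foot 42 mm in diameter, 100 mm high. Origin: centre of its underside.
- bench_block: Bystander: round dark steel bench block, 64 mm in diameter, 20 mm high. Origin: centre of its underside.

How it is judged:
By the outcome, as a careful person would: the job done as asked, in the order asked, and still so for the second after the job is handed in, while the arm keeps its last pose, push and grip.
It also fails if it takes over 61 s, if anything falls off the work surface, if the arm or the gripper's body presses on something with over 40 N, if the wrist force passes 120 N, or if a joint passes its speed limit or range.

## Working session

There is one attempt and no reset: what is moved stays moved. The work goes in short steps, Python scripts to look and compute and a shell command to move; the robot and the scene stay as the last step left them, time stands still between calls to the robot, and variables do not carry over. Pictures are saved under pics/ and viewed, at most 10 in all, crops included, and the job is handed in when it is done.

```bash
mkdir -p pics
cat > h.py <<'E'
import numpy as np, cv2
from plant import ctrl
from scipy.spatial.transform import Rotation as Ro
def grab(n):
    f=ctrl.grab_frame(n); h=f["frame"].shape[0]
    f["f"]=h/2/np.tan(np.radians(f["fovy"])/2); f["R"]=np.array(f["R"]).reshape(3,3); f["t"]=np.array(f["t"]); return f
def ray(f,u,v,z):
    d=f["R"].T@np.array([(u-f["cx"])/f["f"],(v-f["cy"])/f["f"],1]); c=-f["R"].T@f["t"]
    return c+d*(z-c[2])/d[2]
def proj(f,X):
    p=f["R"]@np.array(X)+f["t"]; return p[:2]/p[2]*f["f"]+[f["cx"],f["cy"]]
def save(f,n,crop=None,s=1):
    im=f["frame"][...,::-1]
    if crop: im=im[crop[1]:crop[3],crop[0]:crop[2]]
    cv2.imwrite("pics/"+n,cv2.resize(im,None,fx=s,fy=s))
E
python3 - <<'E'
from h import *
for n in("top","side"):
    f=grab(n); save(f,n+"0.png"); print(n,f["fovy"],f["cx"],f["cy"],-f["R"].T@f["t"],f["R"].round(2).tolist())
s=ctrl.get_state(); print({k:np.round(v,3).tolist() for k,v in s.items()}); print(Ro.from_rotvec(s["eef_rot"]).as_matrix().round(3))
E
```

```text
top 50.2786695241355 319.94023996220693 244.50466161096077 [0.46542668 0.01323669 1.11546779] [[0.03, -1.0, 0.02], [-0.99, -0.03, -0.1], [0.1, -0.02, -0.99]]
side 51.76482029106856 323.40318002649957 242.83078398128433 [0.41721304 0.60305954 0.52081143] [[-0.96, -0.29, 0.02], [-0.17, 0.52, -0.84], [0.24, -0.8, -0.55]]
{'t': 0.1, 'q': [1.095, 0.412, -0.013, 1.597, 0.006, 1.134, -0.082], 'dq': [0.0, -0.003, -0.0, -0.003, 0.0, -0.001, -0.0], 'joint_efforts': [0.002, -58.909, 0.644, -29.171, -0.054, 0.014, 0.0], 'tool_pos': [0.248, -0.573, 0.222], 'eef_rot': [-3.075, -0.636, 0.001], 'ft_force': [-0.341, 0.648, -0.626], 'wrist_torque': [0.039, 0.007, 0.044], 'grasp_force': 0.0, 'width': 0.088}
[[ 0.918  0.397 -0.001]
 [ 0.397 -0.918  0.001]
 [-0.    -0.001 -1.   ]]
```

View pics/top0.png

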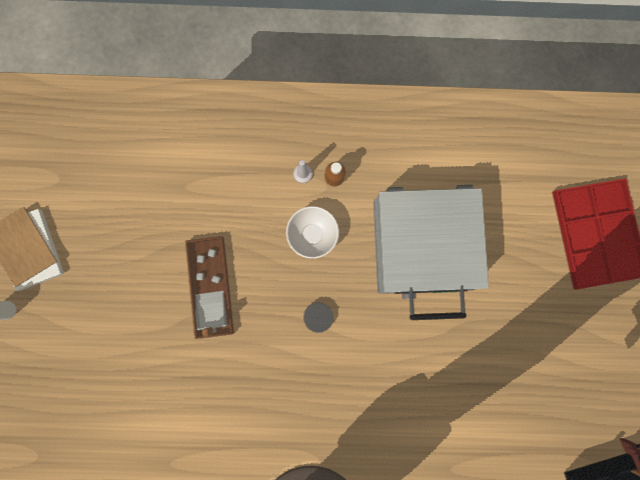

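View pics/side0.png

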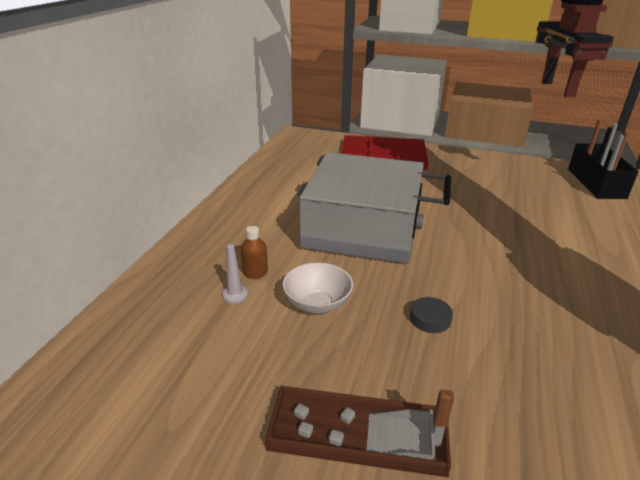

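Top view: the tray is at left, corners about (187,240), (224,234), (233,333), (195,338), with the castings at (201,259), (212,253), (200,277) and (216,280). The scoop is at (211,310), the dish at (312,233), the bath at (431,240), the bar at (438,317) and the bench block at (318,317). The side view agrees, with the scoop handle top at (445,394).

```bash
cat > m.py <<'E'
from h import *
f=grab("top"); s=grab("side"); hsv=cv2.cvtColor(f["frame"],cv2.COLOR_RGB2HSV)
def big(mask,roi,mn=15):
    m=np.zeros(mask.shape,np.uint8); x0,y0,x1,y1=roi; m[y0:y1,x0:x1]=mask[y0:y1,x0:x1]
    c,_=cv2.findContours(m,cv2.RETR_EXTERNAL,cv2.CHAIN_APPROX_NONE); return sorted([k for k in c if cv2.contourArea(k)>=mn],key=cv2.contourArea)[::-1]
H,S,V=[hsv[...,i].astype(int) for i in range(3)]
# tray: dark reddish
roi=(175,225,245,345)
t=((V<110)).astype(np.uint8)*255
c=big(t,roi)[0]; hull=cv2.convexHull(c); r=cv2.minAreaRect(hull); b=cv2.boxPoints(r)
P=np.array([ray(f,u,v,.022) for u,v in b]); print("tray px",b.round(1).tolist()); print(P.round(4).tolist(),P.mean(0).round(4),[np.linalg.norm(P[i]-P[i-1]).round(4) for i in range(4)])
g=((S<90)&(V>110)).astype(np.uint8)*255
for k in big(g,(188,242,226,335),8):
    rr=cv2.minAreaRect(k); print("grey",np.round(rr[0],1),np.round(rr[1],1),rr[2],ray(f,*rr[0],.017).round(4))
w=((S<45)&(V>150)).astype(np.uint8)*255
for k in big(w,(275,195,350,270))[:2]:
    (u,v),rad=cv2.minEnclosingCircle(k); print("dish",u,v,rad,ray(f,u,v,.042).round(4),rad/f["f"]*1.07)
d=((V<70)).astype(np.uint8)*255
for k in big(d,(295,295,340,338))[:1]:
    (u,v),rad=cv2.minEnclosingCircle(k); print("block",ray(f,u,v,.02).round(4),rad)
for k in big(d,(400,308,475,325))[:1]:
    rr=cv2.minAreaRect(k); bb=cv2.boxPoints(rr);print("bar",bb.round(1).tolist(),ray(f,*rr[0],.114).round(4),[ray(f,*q,.114).round(4).tolist() for q in bb])
for n,(u,v,z) in {"lidFL":(379,292,.117),"lidFR":(488,288,.117),"lidBL":(379,191,.117),"lidBR":(481,189,.117),"bottle":(336,168,.09),"cone":(303,163,.1)}.items(): print(n,ray(f,u,v,z).round(4))
print("handle side",ray(s,445,394,.093).round(4))
save(f,"trayz.png",(175,225,245,345),5)
E
python3 m.py
```

```text
tray px [[185.0, 239.39999389648438], [224.0, 235.3000030517578], [234.39999389648438, 333.3999938964844], [195.39999389648438, 337.5]]
[[0.5785, 0.284, 0.022], [0.5897, 0.2013, 0.022], [0.3825, 0.1703, 0.022], [0.372, 0.2516, 0.022]] [0.4807 0.2268 0.022 ] [np.float64(0.2091), np.float64(0.0835), np.float64(0.2095), np.float64(0.082)]
grey [210.  309.6] [37.8 28.2] 86.633544921875 [0.4306 0.2247 0.017 ]
grey [215.1 279.3] [7.6 6.7] 26.56505012512207 [0.4952 0.2168 0.017 ]
grey [200.  258.5] [7. 6.] 90.0 [0.5388 0.2511 0.017 ]
grey [211. 253.] [8. 6.] 90.0 [0.5512 0.2282 0.017 ]
grey [199.  276.5] [7. 6.] 90.0 [0.5002 0.2513 0.017 ]
dish 312.03424072265625 232.0616455078125 26.262836456298828 [0.5994 0.0126 0.042 ] 0.05494630546312454
bar [[409.8999938964844, 314.1000061035156], [464.8999938964844, 311.79998779296875], [465.1000061035156, 317.29998779296875], [410.1000061035156, 319.6000061035156]] [ 0.433  -0.2363  0.114 ] [[0.4347, -0.1822, 0.114], [0.4418, -0.29, 0.114], [0.4313, -0.2904, 0.114], [0.4242, -0.1827, 0.114]]
lidFL [ 0.4761 -0.1209  0.117 ]
lidFR [ 0.4893 -0.3347  0.117 ]
lidBL [ 0.6759 -0.1181  0.117 ]
lidBR [ 0.686  -0.3221  0.117 ]
bottle [ 0.7269 -0.0328  0.09  ]
cone [0.7326 0.0348 0.1   ]
handle side [0.3904 0.2185 0.093 ]
```

View pics/trayz.png

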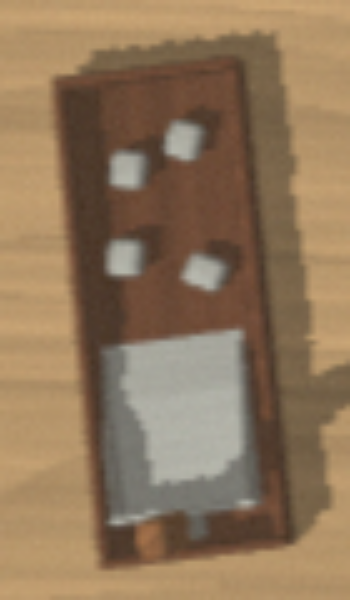

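The crop gives the scoop's front edge corners at about (196,294.5) and (223.5,291), its back wall corners at (196.6,329.5) and (226.6,325), the handle top at (205,332.5), and all four castings ahead of the lip. Next I work out the poses in the tray frame.

Run:
```python
from h import *
f=grab("top"); s=grab("side")
A,B=ray(f,196,294.5,.006),ray(f,223.5,291,.006); C,D=ray(f,196.6,329.5,.027),ray(f,226.6,325,.027); Hd=ray(f,205,332.5,.093)
o=lambda p:p.round(4)
print("lip",o(A),o(B),np.linalg.norm(A-B),"back",o(C),o(D),np.linalg.norm(C-D),"handle top",o(Hd),o(ray(s,445,394,.093)))
mid1,mid2=(A+B)/2,(C+D)/2; print("yaw scoop",np.degrees(np.arctan2(*(mid1-mid2)[[1,0]])),"len",np.linalg.norm((mid1-mid2)[:2]))
# tray by eye corners (crop px/5 + offset), rim z .022
px=[(55,76),(240,58),(290,543),(101,566)]
P=np.array([ray(f,175+u/5,225+v/5,.022) for u,v in px]); print(o(P).tolist())
c=P.mean(0); d=P[0]+P[1]-P[2]-P[3]; yaw=np.arctan2(d[1],d[0]); print("tray",o(c),np.degrees(yaw),[np.linalg.norm(P[i]-P[i-1]).round(3) for i in range(4)])
R=np.array([[np.cos(yaw),np.sin(yaw)],[-np.sin(yaw),np.cos(yaw)]])
for n,p in dict(A=A,B=B,C=C,D=D,h=Hd,hs=ray(s,445,394,.093),c0=[.4952,.2168],c1=[.5388,.2511],c2=[.5512,.2282],c3=[.5002,.2513]).items(): print(n,(R@(np.array(p)[:2]-c[:2])*1e3).round(1))
save(s,"sidez.png",(260,370,480,480),3.5)
```

```text
lip [0.4618 0.2583 0.006 ] [0.4708 0.1997 0.006 ] 0.05924411615998819 back [0.389  0.2488 0.027 ] [0.3999 0.1866 0.027 ] 0.06314665283553424 handle top [0.3882 0.2178 0.093 ] [0.3904 0.2185 0.093 ]
yaw scoop 8.95173441125281 len 0.07275901223382077
[[0.5769, 0.2817, 0.022], [0.5868, 0.2032, 0.022], [0.382, 0.1731, 0.022], [0.3705, 0.2519, 0.022]]
tray [0.479  0.2275 0.022 ] 8.292387981395427 [np.float64(0.208), np.float64(0.079), np.float64(0.207), np.float64(0.08)]
A [-12.6  32.9]
B [-12.2 -26.3]
C [-86.  34.]
D [-84.3 -29.1]
h [-91.3   3.5]
hs [-89.    3.8]
c0 [ 14.4 -12.9]
c1 [62.5 14.7]
c2 [71.5 -9.7]
c3 [24.4 20.5]
```

View pics/sidez.png

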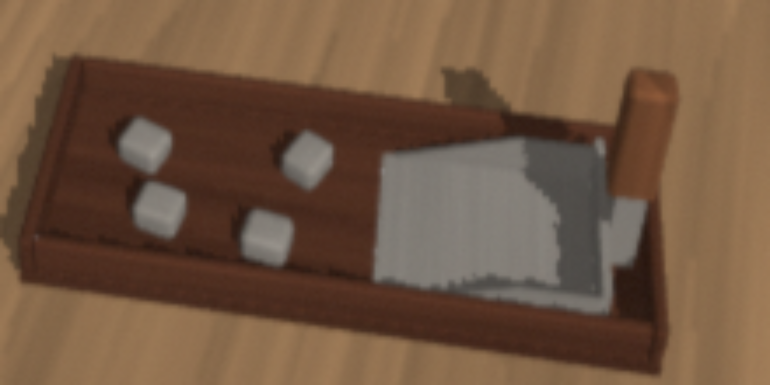

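The side crop confirms it: the handle stands upright at the -x end, the pan is flat, and all four castings are ahead of the lip between its sides. The scoop yaw is about 8.6° and the handle is at (0.389, 0.218).

```bash
cat > go.py <<'E'
import sys; from h import *
s=ctrl.get_state(); R=Ro.from_rotvec(s["eef_rot"]).as_matrix(); p=np.array(s["tool_pos"])
print("t",s["t"],"pos",p.round(4),"yaw",np.degrees(np.arctan2(R[1,0],R[0,0])).round(2),"z",R[:,2].round(3),"F",np.round(s["ft_force"],1),"w",round(s["width"],4),"g",round(s["grasp_force"],1),"q7",round(s["q"][6],2))
if len(sys.argv)>3:
    d=np.array([float(a) for a in sys.argv[1:4]])-p; print("shift",(R.T@d/.03).round(3),"rows",np.linalg.norm(d)/.0417)
if len(sys.argv)>4: print("turn",((np.degrees(np.arctan2(R[1,0],R[0,0]))-float(sys.argv[4])+180)%360-180)/6)
E
python3 -m inch '[[60,1,-0.8,0,0.4],[60,2.1,-1.6,0,0.8],[60,3.1,-2.4,0,1.2],[60,4.2,-3.2,0,1.6],[60,5.2,-4,0,2.0],[60,6.2,-4.7,0,2.45],[60,7.3,-5.5,0,2.45],[60,8.3,-6.3,0,2.45]]'; python3 go.py .389 .218 .15 8.6
```

```text
t: 0.97
tool_pos: [0.4024, -0.2996, 0.2229]
eef_rot: [3.132, 0.237, 0.001]
ft_force: [1.1, -0.1, -0.4]
width: 0.0598
grasp_force: 0.0
t 0.9667 pos [ 0.4024 -0.2996  0.2229] yaw 8.66 z [ 0.001 -0.    -1.   ] F [ 1.1 -0.1 -0.4] w 0.0598 g 0.0 q7 -0.91
shift [  2.154 -17.126   2.424] rows 12.539606785463203
turn 0.009251895203500263
```

```bash
python3 -m inch '[[50,0,-1.3,0,0],[50,0.1,-2.6,0,0],[50,0.3,-3.9,0,0],[50,0.6,-5.2,0,0],[50,0.9,-6.5,0,0],[50,1.1,-7.8,0,0],[50,1.3,-9.1,0,0],[50,1.5,-10.4,0,0]]' >/dev/null; python3 -m inch '[[50,0.1,-1.3,0.2,0],[50,0.2,-2.6,0.5,0],[50,0.3,-3.9,0.8,0],[50,0.4,-5.1,1.2,0],[50,0.5,-6.0,1.6,0],[50,0.65,-6.73,1.8,0],[50,0.65,-6.73,1.8,0]]' >/dev/null;  python3 go.py .389 .218 .038 8.6
python3 - <<'E'
from h import *
f=grab("side"); save(f,"s1.png",(200,240,520,480),2.5)
E
```

```text
t 2.2167 pos [0.3867 0.2206 0.1678] yaw 8.97 z [-0.001  0.002 -1.   ] F [0.1 0.2 0.5] w 0.0501 g 0.0 q7 -2.2
shift [0.065 0.108 4.327] rows 3.114116451789272
turn 0.0618684453792658
```

View pics/s1.png

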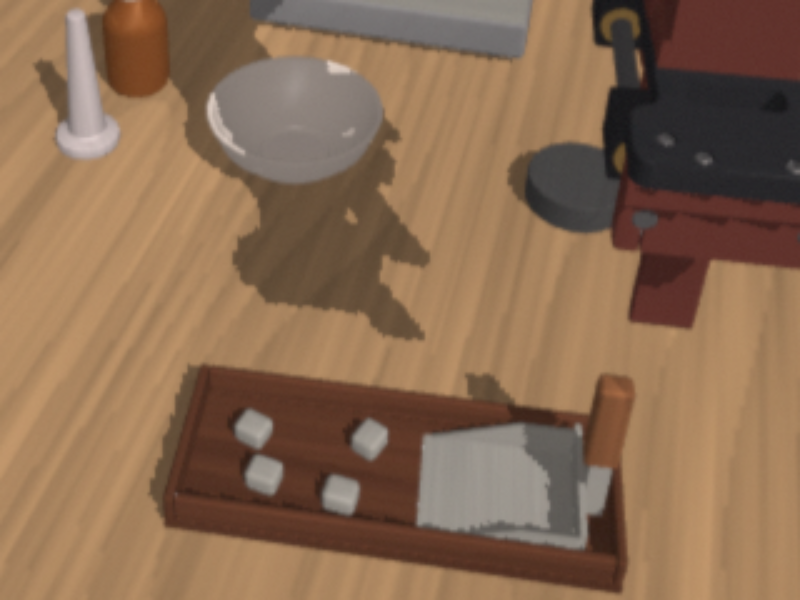

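The finger at crop (668,290) hangs above the handle at (610,420), as expected. Now descend and grip.

```bash
python3 -m inch '[[50,0.07,0.1,1,0],[50,0.07,0.1,2,0],[50,0.07,0.1,3,0],[50,0.07,0.1,3.8,0],[50,0.07,0.1,4.3,0],[50,0.07,0.1,4.3,0]]' 8 >/dev/null; python3 go.py; python3 -m inch '[[30,0,0,0,0],[10,0,0,0,0],[4,0,0,0,0],[4,0,0,0,0],[4,0,0,0,0],[4,0,0,0,0]]' 30; python3 go.py
```

```text
t 2.7667 pos [0.3891 0.2113 0.0374] yaw 8.59 z [-0.004 -0.003 -1.   ] F [-1.  -1.   0.5] w 0.0497 g 0.0 q7 -2.38
t: 3.27
tool_pos: [0.3908, 0.2137, 0.0402]
eef_rot: [-3.132, -0.237, -0.002]
ft_force: [0.3, -0.7, 0.1]
width: 0.0134
grasp_force: 0.1
t 3.2667 pos [0.3908 0.2137 0.0402] yaw 8.65 z [ 0.001  0.    -1.   ] F [ 0.3 -0.7  0.1] w 0.0134 g 0.1 q7 -2.38
```

```bash
python3 -m inch '[[4,0,0,0,0],[4,0,0,0,0],[4,0,0,0,0]]' 30 >/dev/null; python3 go.py;  python3 - <<'E'
from h import *
f=grab("side"); save(f,"s2.png",(260,340,500,480),3)
E
```

```text
t 3.5167 pos [0.3908 0.2137 0.0402] yaw 8.66 z [ 0.001  0.    -1.   ] F [-1.4 -0.8  6.7] w 0.0118 g 30.0 q7 -2.38
```

View pics/s2.png

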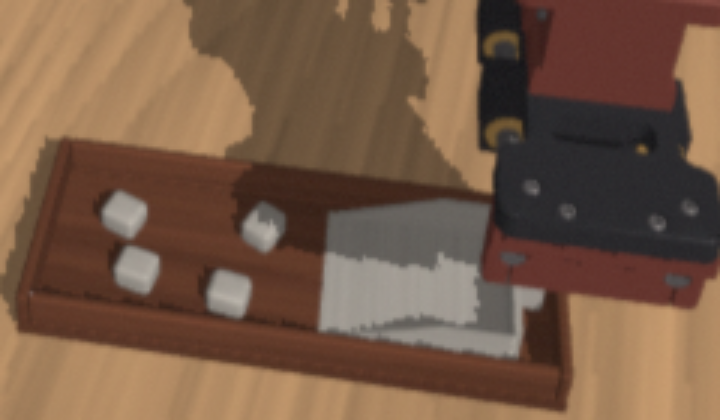

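The handle is gripped at 12 mm width. The castings are clear of the lip at crop (322,270), so I push the scoop forward.

```bash
python3 -m inch '[[4,0.2,-0.05,0,0],[4,0.5,-0.12,0,0],[4,0.8,-0.12,0,0],[4,1.1,-0.12,0,0],[4,1.4,-0.12,0,0],[4,1.7,-0.12,0,0],[4,2.0,-0.12,0,0],[4,2.2,-0.12,0,0]]' 45 >/dev/null; python3 go.py;  python3 -m inch '[[4,0.1,0,0,0],[4,0.2,0,0,0],[4,0.3,0,0,0],[4,0.4,0,0,0],[4,0.5,0,0,0],[4,0.6,0,0,0],[4,0.7,0,0,0],[4,0.8,0,0,0]]' >/dev/null; python3 go.py;python3 - <<'E'
from h import *
f=grab("top"); save(f,"t3.png",(170,215,260,345),4.5)
E
```

```text
t 4.2333 pos [0.4562 0.2275 0.0402] yaw 8.66 z [ 0.001  0.    -1.   ] F [-1.9 -0.3  9.2] w 0.0117 g 45.0 q7 -2.32
t 4.9 pos [0.4791 0.231  0.0402] yaw 8.68 z [ 0.  0. -1.] F [-2.  -0.4  7.1] w 0.0118 g 45.0 q7 -2.3
```

View pics/t3.png

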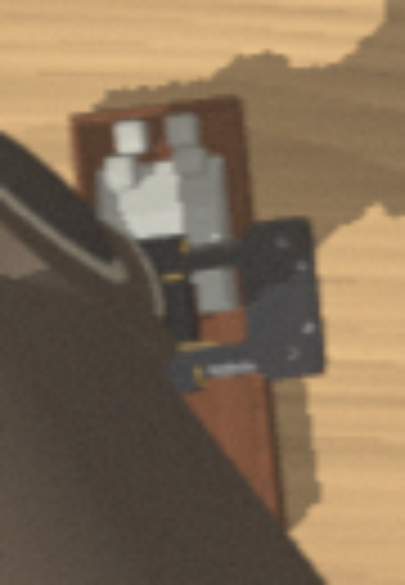

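The castings stand in two columns at crop (125,150) and (185,140), with the rear pair already on the lip. I continue slowly towards the far wall.

```bash
python3 -m inch '[[4,0.08,0,0,0],[4,0.16,0,0,0],[4,0.24,0,0,0],[4,0.32,0,0,0],[4,0.40,0,0,0],[4,0.45,0,0,0],[4,0.5,0,0,0],[4,0.5,0,0,0]]' >/dev/null; python3 go.py;  python3 -m inch '[[4,0.03,0,0,0],[4,0.06,0,0,0],[4,0.09,0,0,0],[4,0.12,0,0,0],[4,0.12,0,0,0]]' >/dev/null; python3 go.py;python3 - <<'E'
from h import *
f=grab("top"); save(f,"t4.png",(170,225,260,305),4.5)
E
```

```text
t 5.6167 pos [0.4942 0.2333 0.0402] yaw 8.67 z [ 0.001  0.    -1.   ] F [-0.8  0.   6.9] w 0.0119 g 45.0 q7 -2.29
t 6.0333 pos [0.4975 0.2338 0.0402] yaw 8.67 z [ 0.001  0.    -1.   ] F [-1.3 -0.9  6. ] w 0.0118 g 45.0 q7 -2.28
```

View pics/t4.png

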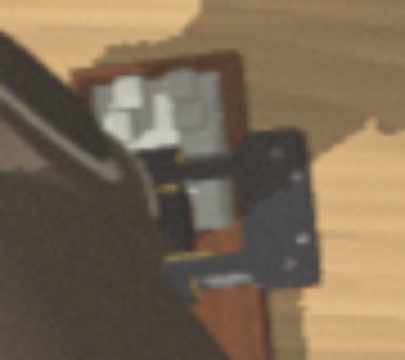

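All four castings sit on the pan at crop (130,90), (120,125), (185,80) and (195,105). I lift gently and carry them to the dish.

```bash
python3 -m inch '[[4,0.04,0,0,0],[4,0.04,0,-0.1,0],[4,0.04,0,-0.3,0],[4,0.04,0,-0.6,0],[4,0.04,0,-1.0,0],[4,0.04,0,-1.5,0],[4,0.04,0,-2.0,0],[4,0.04,0,-2.4,0]]' 60 >/dev/null; python3 go.py;  python3 -m inch '[[4,0.02,0.1,-0.2,0],[4,0.05,0.3,-0.3,0],[4,0.1,0.6,-0.3,0],[4,0.15,1.0,-0.3,0],[4,0.2,1.5,-0.3,0],[4,0.25,2.0,-0.3,0],[4,0.3,2.5,-0.3,0],[4,0.35,3.0,-0.3,0]]' >/dev/null; python3 -m inch '[[4,0.05,0.5,0,0],[4,0.1,1,0,0],[4,0.12,1.5,0,0],[4,0.14,2.0,0,0],[4,0.16,2.5,0,0],[4,0.18,3.0,0,0],[4,0.18,3.5,0,0],[4,0.18,3.9,0,0]]' >/dev/null; python3 go.py .5495 .0055 .12 8.7
```

```text
t 6.75 pos [0.4987 0.234  0.1137] yaw 8.67 z [ 0.001  0.001 -1.   ] F [ 0.9  1.4 -1.4] w 0.0121 g 60.0 q7 -2.22
t 8.0833 pos [0.5448 0.0285 0.1196] yaw 8.55 z [-0.002 -0.001 -1.   ] F [-0.  -0.5 -1.6] w 0.0116 g 60.0 q7 -1.81
shift [ 0.042  0.781 -0.013] rows 0.5625973944260808
turn -0.02477666262388804
```

```bash
python3 -m inch '[[4,0.03,0.3,0,0],[4,0.04,0.55,0,0],[4,0.04,0.72,0,0],[4,0.04,0.78,0,0],[4,0.04,0.78,0,0],[4,0.04,0.78,0,0]]' >/dev/null; python3 go.py; python3 -m inch '[[4,0,0,0,0],[4,0,0,0,0],[4,0,0,0,0],[4,0,0,0,0],[4,0,0,0,0],[4,0,0,0,0]]' 3 > /dev/null; python3 go.py
python3 - <<'E'
from h import *
f=grab("side"); save(f,"s5.png",(200,180,460,375),3)
E
```

```text
t 8.5833 pos [0.5499 0.0092 0.1207] yaw 8.71 z [ 0.  0. -1.] F [ 0.1  0.6 -2. ] w 0.0116 g 60.0 q7 -1.76
t 9.0833 pos [0.5501 0.0086 0.1208] yaw 8.68 z [ 0.  0. -1.] F [ 0.5 -0.5 -0.9] w 0.0122 g 3.0 q7 -1.76
```

View pics/s5.png

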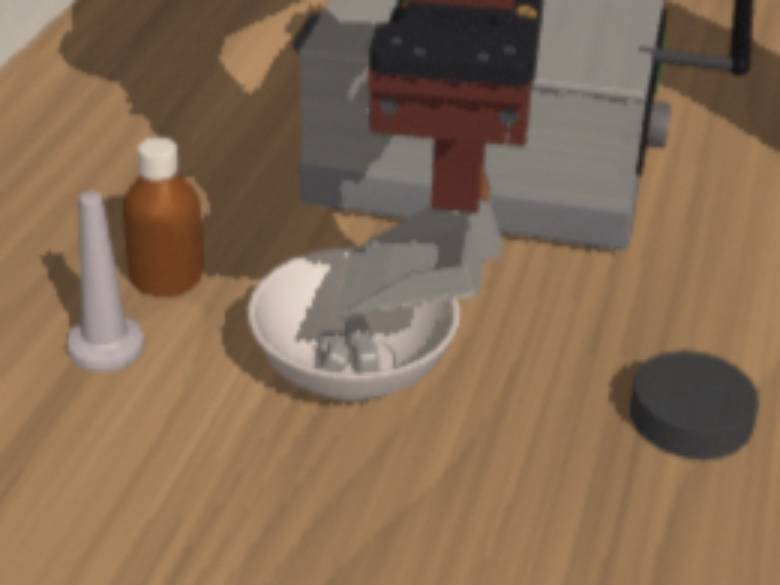

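Two castings are visible in the dish at crop (335,350) and (365,350). The scoop hangs nose-down, and the load force has dropped to the scoop's own weight, so it is empty. I re-grip and carry the scoop back to the tray.

```bash
python3 -m inch '[[4,0,0,0,0],[4,0,0,0,0],[4,0,0,-0.3,0],[4,0,0,-0.7,0],[4,0,0,-1.0,0],[4,0,0,-1.0,0]]' 30 > /dev/null; python3 go.py .4193 .2219 .14 8.67
```

```text
t 9.6333 pos [0.5515 0.0088 0.1535] yaw 8.66 z [ 0.004  0.    -1.   ] F [-0.3 -0.2 -1. ] w 0.0122 g 30.0 q7 -1.74
shift [-3.29  -7.688  0.433] rows 6.023822306056407
turn -0.0012439848514513112
```

```bash
python3 -m inch '[[4,-0.2,-0.4,0,0],[4,-0.6,-1.4,0,0],[4,-1.1,-2.5,0,0],[4,-1.6,-3.6,0,0],[4,-2.1,-4.7,0,0],[4,-2.6,-5.8,0,0],[4,-3.0,-6.9,0,0],[4,-3.25,-7.6,0,0]]' > /dev/null; python3 -m inch '[[4,0,0,0,0],[4,0,0,0,0]]' >/dev/null;  python3 go.py .4193 .2219 .08 8.67
python3 - <<'E'
from h import *
for n in("side","top"):
    f=grab(n); hsv=cv2.cvtColor(f["frame"],cv2.COLOR_RGB2HSV); roi=(270,190,360,275) if n=="top" else (260,250,370,325)
    # dish castings check, and whether tray floor holds grey
    x0,y0,x1,y1=roi; m=((hsv[...,1]<60)&(hsv[...,2]>140)).astype(np.uint8)[y0:y1,x0:x1]
    c=max(cv2.findContours(m,cv2.RETR_EXTERNAL,cv2.CHAIN_APPROX_NONE)[0],key=cv2.contourArea); (u,v),r=cv2.minEnclosingCircle(c)
    print(n,u+x0,v+y0,r,ray(f,u+x0,v+y0,.042).round(4))
a=cv2.resize(grab("side")["frame"][240:480,200:480],None,fx=1.4,fy=1.4); b=cv2.resize(grab("top")["frame"][180:340,170:360],(399,336)); cv2.imwrite("pics/m6.png",np.hstack([a,b])[...,::-1])
E
```

```text
t 10.4667 pos [0.4177 0.2206 0.1506] yaw 8.88 z [-0. -0. -1.] F [ 0.3 -0.5 -1.2] w 0.0117 g 30.0 q7 -2.22
shift [ 0.059 -0.035  2.352] rows 1.6930114740136528
turn 0.035285267364272954
side 322.9680862426758 269.71884536743164 24.254972457885742 [ 0.6029 -0.0243  0.042 ]
top 312.0490188598633 232.0 26.524642944335938 [0.5995 0.0126 0.042 ]
```

View pics/m6.png

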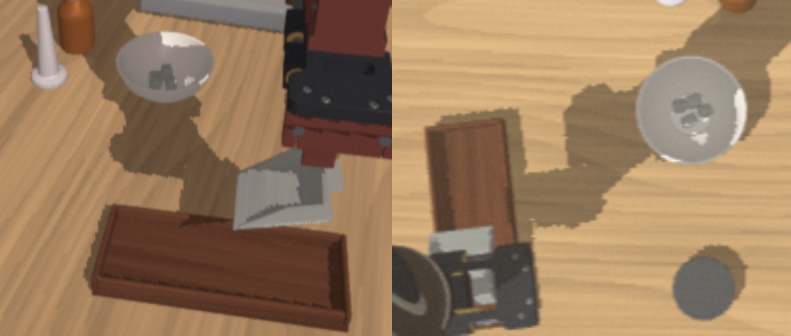

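The dish hasn't moved and holds the castings at panel (690,108). The tray is empty, and the empty scoop is tilted over its near end. Now I lower the scoop with a light grip so it levels on the tray floor.

```bash
python3 -m inch '[[4,0.05,-0.03,0.5,0],[4,0.05,-0.03,1.2,0],[4,0.05,-0.03,1.9,0],[4,0.05,-0.03,2.35,0],[4,0.05,-0.03,2.35,0],[4,0.05,-0.03,2.35,0]]' >/dev/null; python3 go.py; python3 -m inch '[[4,0,0,0,0],[4,0,0,0.15,0],[4,0,0,0.3,0],[4,0,0,0.45,0],[4,0,0,0.6,0],[4,0,0,0.75,0],[4,0,0,0.9,0]]' 3 >/dev/null; python3 go.py;  python3 -m inch '[[4,0,0,0.1,0],[4,0,0,0.2,0],[4,0,0,0.3,0],[4,0,0,0.4,0],[4,0,0,0.45,0],[4,0,0,0.45,0]]' >/dev/null; python3 go.py
```

```text
t 11.1667 pos [0.4205 0.2195 0.0798] yaw 8.59 z [-0.002 -0.001 -1.   ] F [-0.6 -0.2 -0.9] w 0.012 g 30.0 q7 -2.31
t 11.75 pos [0.4206 0.2204 0.0528] yaw 8.67 z [ 0.  0. -1.] F [ 0.2 -0.7  0.6] w 0.0118 g 3.0 q7 -2.35
t 12.25 pos [0.4206 0.2203 0.0394] yaw 8.67 z [-0. -0. -1.] F [-1.1 -0.8 -0.8] w 0.0121 g 3.0 q7 -2.37
```

```bash
python3 -m inch '[[14,0,0,0,0],[20,0,0,0,0],[40,0,0,0,0],[50,0,0,0,0],[50,0,0,0,0],[50,0,0,-0.5,0],[50,0,0,-1.3,0],[50,0,0,-2.4,0]]' 10 >/dev/null; python3 -m inch '[[50,0,0.5,-1.2,0],[50,0,1.5,-2.3,0],[50,0,2.8,-3,0],[50,0,4.1,-3,0],[50,0,5.4,-3,0],[50,0,6.7,-3,0],[50,0,8,-3,0],[50,0,8.4,-3,0]]' >/dev/null; python3 go.py
python3 - <<'E'
from h import *
s=grab("side"); t=grab("top")
def blobs(f,roi,lo,hi,z,name,mn=20):
    x0,y0,x1,y1=roi; m=cv2.inRange(cv2.cvtColor(f["frame"],cv2.COLOR_RGB2HSV)[y0:y1,x0:x1],lo,hi)
    for k in cv2.findContours(m,cv2.RETR_EXTERNAL,cv2.CHAIN_APPROX_NONE)[0]:
        if cv2.contourArea(k)>=mn:
            b=cv2.boxPoints(cv2.minAreaRect(k))+[x0,y0]; print(name,cv2.contourArea(k),b.round().tolist(),[ray(f,*p,z).round(3)[:2].tolist() for p in b])
blobs(t,(185,235,235,340),(0,0,100),(180,90,255),.02,"pan top")
blobs(s,(270,370,480,480),(0,0,100),(180,90,255),.02,"pan side")
blobs(s,(350,370,480,480),(5,130,115),(14,255,255),.093,"handle side",8)
# expected handle top / bottom and lip for upright scoop at TCP grasp place
c,sn=np.cos(.1513),np.sin(.1513); h=np.array([.4206,.2203])
for n,(x,y,z) in dict(hb=(0,0,.041),ht=(0,0,.093),lipL=(80,30,5),lipR=(80,-30,5)).items():
    x,y=(x/1e3,y/1e3); z=z if z<1 else .005
    print(n,proj(s,[h[0]+c*x-sn*y,h[1]+sn*x+c*y,z]).round(),proj(t,[h[0]+c*x-sn*y,h[1]+sn*x+c*y,z]).round())
E
```

```text
t 13.5833 pos [ 0.4587 -0.035   0.2017] yaw 8.29 z [ 0.    -0.002 -1.   ] F [-0.7  0.3  0.7] w 0.0502 g 0.0 q7 -1.56
pan top 1011.0 [[193.0, 279.0], [223.0, 276.0], [227.0, 317.0], [196.0, 320.0]] [[0.494, 0.264], [0.502, 0.2], [0.417, 0.188], [0.409, 0.252]]
pan side 2162.0 [[340.0, 446.0], [347.0, 399.0], [420.0, 410.0], [413.0, 457.0]] [[0.493, 0.265], [0.502, 0.199], [0.413, 0.188], [0.412, 0.253]]
handle side 100.0 [[414.0, 385.0], [425.0, 385.0], [425.0, 418.0], [414.0, 418.0]] [[0.424, 0.216], [0.413, 0.213], [0.407, 0.256], [0.418, 0.26]]
hb [412. 419.] [210. 315.]
ht [417. 388.] [204. 316.]
lipL [338. 451.] [195. 279.]
lipR [344. 409.] [223. 275.]
```

The scoop stands upright and flat in the tray: its handle and lip match the predicted pixels. Next is the lid. The bar is at (0.433, -0.236) with yaw about 3.6°. A vertical gripper closed across the bar would strike the opened lid, so I'll lift the bar with both fingers pressed against its front, which supports it at 45°.

```bash
python3 -m inch '[[46,-0.4,1,0,0.4],[46,-0.8,2.2,0,0.8],[46,-1.2,3.4,0,0.8],[46,-1.6,4.6,0,0.8],[46,-2.0,5.8,0,0.8],[46,-2.6,6.4,0.3,0.8],[46,-2.8,6.5,1.2,0.8],[46,-2.8,6.5,2.2,0.8]]' > /dev/null; python3 -m inch '[[46,0,0,0,0],[46,0,0,0,0]]' >/dev/null; python3 go.py .401 -.238 .079 3.6
```

```text
t 14.5167 pos [ 0.4047 -0.2324  0.1351] yaw 3.98 z [-0.002  0.002 -1.   ] F [ 1.4  0.3 -0.4] w 0.0462 g 0.0 q7 -1.2
shift [-0.131  0.182  1.871] rows 1.3556821489977853
turn 0.06375201725862685
```

```bash
python3 -m inch '[[46,-0.13,0.18,0.5,0.06],[46,-0.13,0.18,1.2,0.06],[46,-0.13,0.18,1.87,0.06],[46,-0.13,0.18,1.87,0.06],[46,-0.13,0.18,1.87,0.06]]' > /dev/null; python3 go.py;  python3 -m inch '[[46,0.1,0,0,0],[46,0.2,0,0,0],[46,0.3,0,0,0],[46,0.4,0,0,0],[46,0.4,0,0,0]]' >/dev/null; python3 go.py; python3 -m inch '[[46,0.06,0,0,0],[46,0.12,0,0,0],[46,0.18,0,0,0],[46,0.18,0,0,0]]' >/dev/null; python3 go.py
```

```text
t 14.9333 pos [ 0.4023 -0.239   0.0806] yaw 3.61 z [ 0.  0. -1.] F [ 0.5 -0.1 -0.3] w 0.0459 g 0.0 q7 -1.23
t 15.35 pos [ 0.4145 -0.2392  0.0802] yaw 3.53 z [ 0.001 -0.    -1.   ] F [-0.4  0.7  0.4] w 0.0458 g 0.0 q7 -1.25
t 15.6833 pos [ 0.4171 -0.2389  0.0793] yaw 3.48 z [-0.003  0.    -1.   ] F [-6.  -0.   4.2] w 0.0461 g 2.8 q7 -1.25
```

```bash
python3 -m inch '[[46,0.05,0,0,0],[46,0.1,0,0,0],[46,0.1,0,0,0]]' >/dev/null; python3 go.py; python3 -m inch '[[46,0.05,0,0,0],[46,0.1,0,0,0],[46,0.1,0,0,0]]' >/dev/null; python3 go.py
```

```text
t 15.9333 pos [ 0.417  -0.2389  0.079 ] yaw 3.42 z [-0.009  0.001 -1.   ] F [-14.2  -0.7  12. ] w 0.0463 g 7.2 q7 -1.26
t 16.1833 pos [ 0.4169 -0.2389  0.0787] yaw 3.38 z [-0.014  0.001 -1.   ] F [-23.2  -0.7  19.5] w 0.0458 g 11.9 q7 -1.26
```

```bash
python3 -m inch '[[46,0,0,-0.15,0],[46,0,0,-0.36,0],[46,0.02,0,-0.54,0],[46,0.03,0,-0.73,0],[46,0.05,0,-0.9,0],[46,0.07,0,-1.09,0],[46,0.1,0,-1.27,0],[46,0.13,0,-1.45,0]]' > /dev/null; python3 go.py
python3 - <<'E'
from h import *
s=grab("side"); x0,y0,x1,y1=415,110,480,225
m=(s["frame"][y0:y1,x0:x1].max(2)<45).astype(np.uint8)
for k in cv2.findContours(m,cv2.RETR_EXTERNAL,cv2.CHAIN_APPROX_NONE)[0]:
    if cv2.contourArea(k)>20: x,y,w,h=cv2.boundingRect(k); print(x+x0,y+y0,w,h,cv2.contourArea(k))
for a in (0,5,10,15,45):
    a=np.radians(a); H=np.array([.6825,-.2205,.114]); b=H+[-.25*np.cos(a)*.998,-.25*np.cos(a)*.063,.25*np.sin(a)]; e=np.array([-.063,.998,0])*.05
    print(np.degrees(a).round(),proj(s,b+e).round(),proj(s,b-e).round())
E
```

```text
t 16.85 pos [ 0.4207 -0.2385  0.1208] yaw 3.37 z [-0.015  0.002 -1.   ] F [-19.6  -1.7   0.8] w 0.0461 g 9.3 q7 -1.23
445 162 8 21 115.0
444 128 36 18 488.0
445 120 8 8 33.0
0.0 [446. 202.] [448. 178.]
5.0 [448. 191.] [449. 168.]
10.0 [448. 179.] [449. 157.]
15.0 [447. 168.] [449. 146.]
45.0 [416.  97.] [421.  81.]
```

```bash
python3 -m inch '[[46,0.06,0,-0.36,0],[46,0.15,0,-0.71,0],[46,0.24,0,-1.06,0],[46,0.35,0,-1.4,0],[46,0.47,0,-1.74,0],[46,0.6,0,-2.07,0],[46,0.75,0,-2.4,0],[46,0.91,0,-2.72,0]]' > /dev/null; python3 go.py
cat > lid.py <<'E'
from h import *
s=grab("side"); x0,y0,x1,y1=380,40,480,225
m=(s["frame"][y0:y1,x0:x1].max(2)<45).astype(np.uint8)
for k in cv2.findContours(m,cv2.RETR_EXTERNAL,cv2.CHAIN_APPROX_NONE)[0]:
    if cv2.contourArea(k)>20: x,y,w,h=cv2.boundingRect(k); print(x+x0,y+y0,w,h,cv2.contourArea(k))
for a in (25,30,35,40,45,50):
    a=np.radians(a); H=np.array([.6825,-.2205,.114]); b=H+[-.25*np.cos(a)*.998,-.25*np.cos(a)*.063,.25*np.sin(a)]; e=np.array([-.063,.998,0])*.05
    print(np.degrees(a).round(),proj(s,b+e).round(),proj(s,b-e).round())
E
python3 lid.py
```

```text
t 17.5667 pos [ 0.4503 -0.2367  0.2037] yaw 3.41 z [-0.011  0.001 -1.   ] F [-15.3   1.9   5.2] w 0.046 g 7.6 q7 -1.22
431 110 12 26 147.5
433 71 45 19 567.5
438 56 5 9 27.5
25.0 [441. 143.] [444. 123.]
30.0 [437. 131.] [439. 112.]
35.0 [431. 120.] [434. 101.]
40.0 [424. 108.] [428.  91.]
45.0 [416.  97.] [421.  81.]
50.0 [407.  87.] [412.  71.]
```

```bash
python3 -m inch '[[46,0.16,0,-0.31,0],[46,0.34,0,-0.61,0],[46,0.53,0,-0.91,0],[46,0.74,0,-1.19,0],[46,0.95,0,-1.46,0],[46,0.95,0,-1.46,0],[46,0.95,0,-1.46,0]]' > /dev/null; python3 go.py; python3 lid.py | head -4
```

```text
t 18.2 pos [ 0.4825 -0.2348  0.2488] yaw 3.48 z [-0.004  0.    -1.   ] F [-9.7  0.8  4.9] w 0.046 g 4.5 q7 -1.24
415 84 12 23 126.0
415 41 46 16 507.0
25.0 [441. 143.] [444. 123.]
30.0 [437. 131.] [439. 112.]
```

```bash
python3 -m inch '[[46,0.08,0,-0.1,0],[46,0.16,0,-0.2,0],[46,0.23,0,-0.27,0],[46,0.23,0,-0.27,0],[46,0.23,0,-0.27,0],[46,0.23,0,-0.27,0]]' > /dev/null; python3 go.py; python3 lid.py
```

```text
t 18.75 pos [ 0.4895 -0.2344  0.2564] yaw 3.48 z [-0.004  0.    -1.   ] F [-6.7  0.9  5.4] w 0.0461 g 3.4 q7 -1.24
409 80 14 22 125.5
411 40 46 11 365.5
25.0 [441. 143.] [444. 123.]
30.0 [437. 131.] [439. 112.]
35.0 [431. 120.] [434. 101.]
40.0 [424. 108.] [428.  91.]
45.0 [416.  97.] [421.  81.]
50.0 [407.  87.] [412.  71.]
```

```bash
python3 -m inch '[[46,0,0,0,0],[46,0,0,0,0],[46,0,0,0,0],[46,0,0,0,0],[46,0,0,0,0],[46,0,0,0,0],[46,0,0,0,0],[46,0,0,0,0]]' > /dev/null; python3 go.py; python3 lid.py | head -2
python3 - <<'E'
from h import *
t=grab("top"); hsv=cv2.cvtColor(t["frame"],cv2.COLOR_RGB2HSV)
m=((hsv[...,1]<60)&(hsv[...,2]>140)).astype(np.uint8)[190:275,270:360]
c=max(cv2.findContours(m,cv2.RETR_EXTERNAL,cv2.CHAIN_APPROX_NONE)[0],key=cv2.contourArea); print(cv2.minEnclosingCircle(c))
E
```

```text
t 19.4667 pos [ 0.4894 -0.2344  0.2564] yaw 3.48 z [-0.004  0.    -1.   ] F [-7.1  0.9  4.7] w 0.0458 g 3.4 q7 -1.24
409 80 14 22 124.0
411 40 46 11 367.0
((42.0, 42.0625), 26.591995239257812)
```

The lid is steady at about 45° and the dish hasn't moved, so I hand the job in.

```bash
python3 -c "
from plant import ctrl
print(ctrl.job_done())"
```

```text
the job is handed in; nothing more can be done
None
```

The job is handed in at about 20 s: by the load force and the pictures all four castings are in the dish, the scoop lies flat in the tray, and the lid is held steady at about 45° by the fingers pressing on the front of its bar, not gripping it.

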